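# Lock the half tray, then thread the wooden turner out of the storage stack

### The arm

A 7-joint arm with a two-finger parallel gripper is mounted at the origin on the work surface. World frame = base frame: x ahead of the robot, y to its left, z up, the work surface at z = 0. Lengths are in m, angles in rad, forces in N, time in s.
With the tool pointing down it reaches from about 0.4 to 0.9 m from the base axis. Payload 5.5 kg.
Tool frame: the origin (TCP) lies between the finger pads; the fingertips stand 17 mm ahead of it and the grasp point (between the pads) lies 2 mm behind it; z points along the fingers, y is the line along which they close (so a half turn about z gives the same grasp; the last joint's range is limited). The gripper opens to 85 mm and grips with 20 to 120 N. Pads are 22 mm wide; open, the fingers measure 114 mm over their backs; the gripper's body (76 mm by 85 mm) begins 54 mm behind the grasp point. The pads swing forward as they close: fully open they stand 13 mm farther back than shut.
Start: joints at [-0.871, 0.501, -0.427, 1.55, 0.221, 1.138, -0.21], TCP at [0.275, 0.589, 0.248] pointing down, gripper open.
Joint ranges: [-2.88, 2.88], [-0.31, 2.03], [-1.54, 1.56], [0.2, 2.42], [-1.41, 4.55], [0.19, 2.02], [-2.57, 2.57]. Speed limits (rad/s): [2.57, 2.57, 3.14, 3.14, 3.14, 3.14, 3.14].

### API

Orientations are given as [roll, pitch, yaw] about the fixed x, y, z axes, in that order (R = Rz(yaw) Ry(pitch) Rx(roll)).
In Python, from bench import env, imaging, sensors gives the robot as it stands (env), with the cameras (imaging) and the readings (sensors).
- The arm moves only by the shell command python3 drive.py 'ROWS'. ROWS is a JSON list of rows, 1 to 10 of them, each written [opening, [dx, dy, dz], turn]: the finger opening in m, then dx, dy, dz in shares of the most that a row can go, 1 being 62.5 mm, then a turn about the tool's z in units of 0.25 rad; each row shifts and turns the commanded pose from where the row before left it, along the tool's axes as they then stand; what a row does not reach is not made up. A row lasts 1/8 s, in which the tool goes at most 0.0625 m and 0.188 rad, less where a joint would pass 70% of its speed; a pose out of reach is approached as far as the arm can. The fingers move at their own pace and stop on an object; the grip force is fixed at half the most. Time passes only in rows, so rows that do not move let the fingers close. It prints the time, the measured TCP pose, the force, the opening and the grip force at its end. Input that does not fit is refused with a message, and nothing moves.
- sensors.observe(): the state, without advancing time (a new reading comes with each control period).
- imaging.read_camera(name): name is "side" or "top"; returns the picture (480x640x3 uint8, blue, green, red); there is no depth.
- imaging.camera_model(name): a dict with "K" (3x3 intrinsics, pixels), "k1" (the pictures are not rectified: a ray, as slopes to the right and down, at radius r is drawn at 1 + k1 r^2 times it, then the intrinsics apply), "R" (3x3) and "t" (3): a world point X has camera coordinates R X + t. Camera axes: x right, y down, z forward; pixel columns grow to the right and rows downward; lengths in m; the calibration is good to about 2 mm. A picture is of the moment at which its call begins. camera_model takes no time and is no camera call.
- env.hand_in(): hands the job in; it is judged then, once.
The state is a dict: "time_s": time; "qpos": joint angles; "qvel": joint speeds; "joint_torque": joint torques, N m; "tool_pos": TCP position; "tool_rot": TCP orientation; "contact_force": force on the tool from outside, world axes, zero at the start; "ft_torque": the same for the moment, N m; "width": finger opening in m; "grip_force": force on a finger pad.
Only numpy, scipy, OpenCV 4.12 (cv2) and the standard library are available. Lean on these libraries where they do the work, as an engineer would, in place of code of your own. Each camera call takes 0.05 s, during which the arm holds its last target. There are 200 camera calls.

### The job

A wooden turner lies in the mint middle tier of the storage stack with its head under the yellow half tray that carries the blue glass jar. First swing the lilac keeper bar down until it snaps fully home in its catch, so that the half tray cannot slide; then take the turner by its handle, tilt it handle-end up and draw it out diagonally through the open half of the tier, without forcing it against the tiers. Finish holding it still in the gripper, the whole turner in the air well above the half tray's rim; leave the keeper shut, the jar upright on the half tray and everything else where it stands.

Things in the scene. Friction and masses are not known exactly. Their poses are not given: they have to be found in the camera images.
- stack: Fixed stack of three pastel plastic storage tiers, 200 mm (its x) by 310 mm (its y) in plan, pink box below, mint open tier on it, yellow half tray on top. Origin: centre of the underside, on the counter; z up; its long axis is y, +y towards the open half; -x is the side nearer the robot; yaw within 13 degrees. Sizes in mm in this frame below.
- tier_floor (a point): Centre of the mint middle tier's floor, (0, 0, 70) in the stack's frame. Inside x -95 to 95, y -150 to 150 mm, walls 5 mm thick up to the rim at z 140 mm.
- opening (a point): Centre of the mint tier's open half at rim height: (0, 90, 140) mm in the stack's frame. With the keeper shut the free opening is x -95 to 95, y 28 (thumb pad) to 150 mm; the bar itself fills y 0 to 12 mm, its underside at z 156 mm.
- tray_edge (a point): Middle of the lower edge of the yellow half tray on the open side: (0, -2, 150) mm in the stack's frame when home. The half tray covers the mint tier from here to y -155 mm; underside z 150, floor z 154, rim z 180 mm.
- catch_block (a point): Lilac catch block with a spring ball, on the rim nearer the robot: (-95, 15, 140) mm in the stack's frame; it fills x -104 to -84, y -2 to 33 mm, up to z 178 mm. The hinge post on the other rim fills x 86 to 100, y 0 to 33 mm, up to z 171 mm.
- keeper (a joint): Angle of the keeper bar (rad): 0 = shut, lying level across the mouth, fully home; it grows as the bar's free end swings up, to 1.2. It starts part open (0.45 to 0.95), stays where it is left (hinge friction 0.07 N m) and must be pushed past a spring ball in the catch block: it meets the ball at about 0.10 rad, which takes about 4 N on the thumb pad, then snaps to the hard stop at 0.
- keeper_hinge (a point): Axis of the keeper bar's hinge, on the far rim at (93, 6, 161) mm in the stack's frame; the axis runs along the stack's y. Lilac bar 188 mm long from here, 12 mm wide, 10 mm high; shut, it points to the stack's -x.
- keeper_pad (a point): Centre of the top of the bar's thumb pad (lilac, 28 by 28 mm, two white lines): 118 mm along the bar from the hinge axis, 8 mm to the stack's +y of the bar's centre line and 7 mm above it; moves with the bar. Its axes are the bar's: -x along the bar to the free end, z out of the pad's top.
- half_tray (a joint): Slide of the yellow half tray on its runners (m): 0 = home at the stack's -y end, grows towards the open half (2 N of friction). With the keeper shut it can move 2 mm at most.
- turner: Loose wooden turner (flat spatula), 280 mm long, about 90 g, lying flat on the middle tier's floor. Origin: mid-length, on its underside; y along it, +y to the handle end; z up out of its flat side. Handle 22 mm wide, 16 mm thick, from y -45 to 140 mm; head 60 mm wide, 8 mm thick, from y -140 to -60 mm then a neck 38 mm wide. Centre of mass near the origin.
- handle_end (a point): Middle of the turner's handle end face: (0, 140, 8) mm in the turner's frame. At the start the handle lies in the open half.
- head_end (a point): Middle of the turner's head edge: (0, -140, 4) mm in the turner's frame. At the start the head lies under the half tray, its edge within about 20 mm of the end wall.
- jar: Blue glass jar with its lid on, 68 mm across, 96 mm high, 0.42 kg, loose on the half tray's floor (z 154 mm). Origin: centre of its underside; z up. Bystander.
- bell: Chrome desk bell with a press button, 84 mm across, 57 mm high, loose on the counter. Origin: centre of its underside. Bystander.
- crayon_tray: White crayon tray, 55 by 125 by 16 mm, loose on the counter to the left of the stack. Origin: centre of its underside. Bystander.
- crayon0: Orange crayon lying in the crayon tray, 90 mm long, 10 mm thick. Origin: mid-length, on its underside. Bystander.
- crayon1: The other orange crayon in the crayon tray, same size. Bystander.
- mug: White mug, 80 mm across, 92 mm high, loose on the counter. Origin: centre of its underside. Bystander.
- bowl: Blue ceramic bowl, 116 mm across, 50 mm high, loose on the counter. Origin: centre of its underside. Bystander.
- sauce: Dark sauce bottle with a red cap, 56 mm across, 170 mm high, loose on the counter. Origin: centre of its underside. Bystander.

How it is judged:
By the outcome, as a careful person would: the job done as asked, in the order asked, and still so for the second after the job is handed in, while the arm keeps its last pose, push and grip.
It also fails if it takes over 51 s, if anything falls off the work surface, if the arm or the gripper's body presses on something with over 40 N, if the wrist force passes 120 N, or if a joint passes its speed limit or range.

## Working session

There is one attempt and no reset: what is moved stays moved. The work goes in short steps, Python scripts to look and compute and a shell command to move; the robot and the scene stay as the last step left them, time stands still between calls to the robot, and variables do not carry over. Pictures are saved under pics/ and viewed, at most 10 in all, crops included, and the job is handed in when it is done.

```bash
ls; mkdir -p pics; python3 - <<'E'
from bench import env, imaging, sensors
import cv2
for n in("side","top"):
    cv2.imwrite(f"pics/{n}0.png",imaging.read_camera(n)); m=imaging.camera_model(n); print(n,m)
o=sensors.observe();print(o)
E
```

```text
bench.py
drive.py
pics
side {'K': array([[613.25818461,   0.        , 314.20621835],
       [  0.        , 613.25818461, 239.68999588],
       [  0.        ,   0.        ,   1.        ]]), 'k1': 0.05766785768534644, 'R': array([[-0.95546559, -0.29506676, -0.00459463],
       [-0.14777498,  0.491876  , -0.85803296],
       [ 0.25543699, -0.819142  , -0.51357407]]), 't': array([0.4815703 , 0.21270999, 1.49521696])}
top {'K': array([[570.53848533,   0.        , 320.97547901],
       [  0.        , 570.53848533, 238.38214154],
       [  0.        ,   0.        ,   1.        ]]), 'k1': -0.1788276770133455, 'R': array([[-0.00309229, -0.99999157,  0.00270215],
       [-0.99215535,  0.00273033, -0.12498121],
       [ 0.12497278, -0.00306743, -0.99215543]]), 't': array([-0.01683219,  0.55132961,  1.25577495])}
{'time_s': 0.1, 'qpos': array([-0.87078565,  0.50176972, -0.42683502,  1.55133271,  0.22079347,
        1.13831122, -0.21030837]), 'qvel': array([-0.00104409, -0.00160845, -0.00093621, -0.00129669, -0.00015712,
        0.00033592, -0.00131523]), 'joint_torque': array([-1.14586885e-02, -5.70811844e+01, -5.83912924e+00, -2.81744653e+01,
        1.03832292e-02,  5.70808130e-03,  4.09287580e-06]), 'tool_pos': array([0.27475205, 0.58842125, 0.24736098]), 'tool_rot': array([-3.13982838e+00, -8.28924255e-05,  2.70484073e+00]), 'contact_force': array([-0.53047348, -0.85215028, -0.56878798]), 'ft_torque': array([-0.00322827,  0.00187078, -0.07233553]), 'grip_force': 0.0, 'width': 0.08541646929164518}
```

View pics/side0.png

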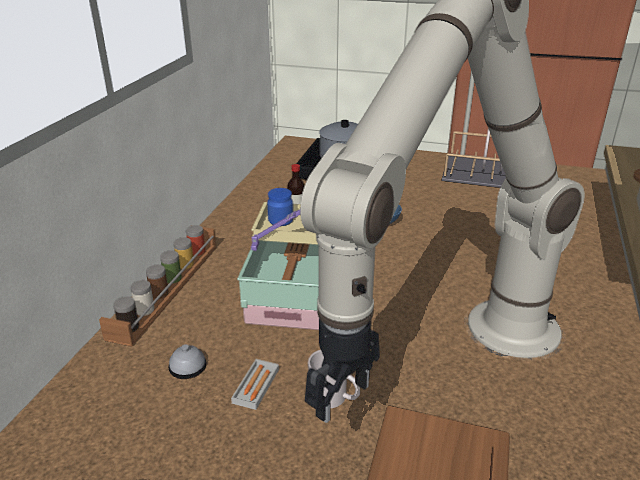

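View pics/top0.png

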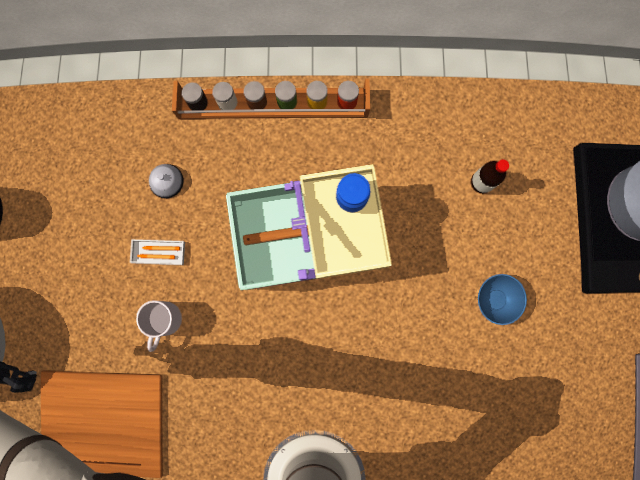

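Top view: the stack spans roughly (228,167) to (390,288), with yaw near +0.17. The bar runs from the hinge at about (297,190) to its raised end at about (307,250), and the handle lies from (244,240) to (300,233). I'll zoom in for the corners.

```bash
cat > h.py <<'E'
import numpy as np, cv2
from bench import env, imaging, sensors
M={n:imaging.camera_model(n) for n in("side","top")}
def ray(n,uv):
    m=M[n];p=cv2.undistortPoints(np.array([[uv]],float),m["K"],np.array([m["k1"],0,0,0]))[0,0]
    R=m["R"];return -R.T@m["t"],R.T@np.array([p[0],p[1],1])
def plane(n,uv,z):
    c,d=ray(n,uv);return c+d*(z-c[2])/d[2]
def two(a,b):
    c1,d1=ray("top",a);c2,d2=ray("side",b)
    s=np.linalg.lstsq(np.c_[d1,-d2],c2-c1,rcond=None)[0]
    p,q=c1+s[0]*d1,c2+s[1]*d2;return (p+q)/2,np.linalg.norm(p-q)
def proj(n,X):
    m=M[n];return cv2.projectPoints(np.array(X,float).reshape(-1,1,3),cv2.Rodrigues(m["R"])[0],m["t"],m["K"],np.array([m["k1"],0,0,0.]))[0].reshape(-1,2)
E
python3 - <<'E'
from h import *
im=cv2.imread("pics/top0.png")
cv2.imwrite("pics/topc.png",cv2.resize(im[155:300,215:400],None,fx=4,fy=4,interpolation=cv2.INTER_CUBIC))
h=cv2.cvtColor(im,cv2.COLOR_BGR2HSV)
for n,lo,hi in(("mint",(65,25,60),(95,130,255)),("yellow",(20,40,150),(32,140,255)),("lilac",(122,60,60),(150,255,255)),("brown",(3,120,60),(14,255,255))):
    m=cv2.inRange(h,lo,hi);m[:155]=0;m[300:]=0;m[:,:215]=0;m[:,400:]=0
    m=cv2.morphologyEx(m,cv2.MORPH_OPEN,np.ones((2,2)))
    c=max(cv2.findContours(m,0,2)[0],key=cv2.contourArea);print(n,cv2.contourArea(c),cv2.boxPoints(cv2.minAreaRect(c)).round(1).tolist())
    if n=="yellow":
        b=cv2.boxPoints(cv2.minAreaRect(c)); print([plane("top",p,.18).round(4) for p in b])
E
```

```text
mint 5559.0 [[226.3000030517578, 193.8000030517578], [300.6000061035156, 182.1999969482422], [315.6000061035156, 278.79998779296875], [241.39999389648438, 290.29998779296875]]
yellow 7582.5 [[299.6000061035156, 176.39999389648438], [375.29998779296875, 163.8000030517578], [392.3999938964844, 266.3999938964844], [316.70001220703125, 279.1000061035156]]
[array([0.6604, 0.0252, 0.18  ]), array([ 0.6867, -0.1298,  0.18  ]), array([ 0.476 , -0.1607,  0.18  ]), array([ 0.4515, -0.0092,  0.18  ])]
lilac 233.0 [[284.8999938964844, 183.0], [300.20001220703125, 180.89999389648438], [305.3999938964844, 218.89999389648438], [290.1000061035156, 221.0]]
brown 2205.5 [[248.39999389648438, 203.60000610351562], [399.70001220703125, 184.89999389648438], [411.3999938964844, 279.8999938964844], [260.0, 298.5]]
```

View pics/topc.png

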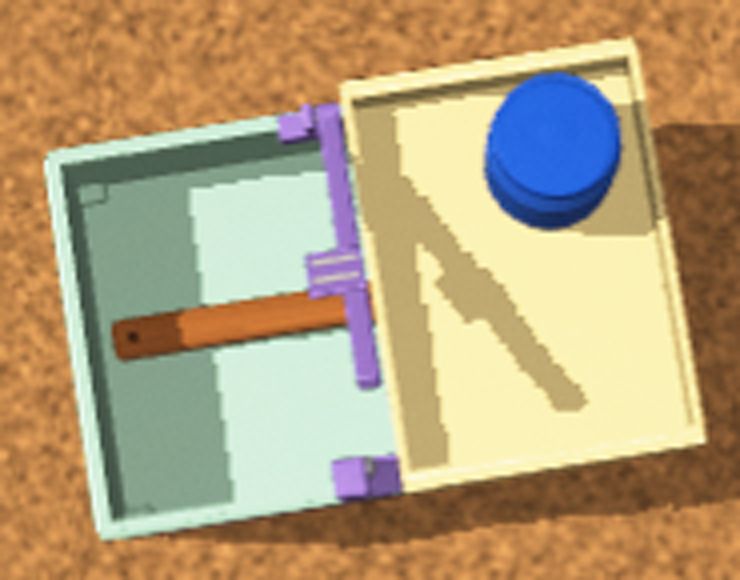

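```bash
cat >> h.py <<'E'
def crop(p): return (p[0]+.5)/4+215-.5,(p[1]+.5)/4+155-.5
def fit():
    px=[(46,157),(103,538),(634,40),(706,440),(340,82),(403,490)];z=[.14,.14]+[.18]*4
    S=np.array([(100,155),(-100,155),(100,-155),(-100,-155),(100,-2),(-100,-2)])/1e3
    W=np.array([plane("top",crop(p),k)[:2] for p,k in zip(px,z)])
    a,b=S-S.mean(0),W-W.mean(0);yaw=np.arctan2((a[:,0]*b[:,1]-a[:,1]*b[:,0]).sum(),(a*b).sum())
    R=np.array([[np.cos(yaw),-np.sin(yaw)],[np.sin(yaw),np.cos(yaw)]]);t=W.mean(0)-R@S.mean(0)
    return yaw,R,t,W-(S@R.T+t)
E
python3 - <<'E'
from h import *
yaw,R,t,res=fit();print(yaw,t,(res*1e3).round(1).tolist())
Rs=np.eye(3);Rs[:2,:2]=R;T=np.r_[t,0]
def st(p): return Rs.T@(p-T)
for n,p,y in(("pad",(335,272),.014),("barend",(368,385),.006),("pad outer edge",(312,293),.028)):
    c,d=ray("top",crop(p));c=st(c);d=Rs.T@d;X=c+d*(y-c[1])/d[1];v=X-[.093,.006,.161];print(n,X.round(4),"angle",np.arctan2(v[2],-v[0]),"r",np.hypot(v[0],v[2]))
E4=[(118,322),(118,358),(300,296),(300,331)]
W=[plane("top",crop(p),.086 if 1 else 0) for p in E4]
a=(W[0]+W[1])/2;b=(W[2]+W[3])/2
print("w",np.linalg.norm(W[0]-W[1]),np.linalg.norm(W[2]-W[3]))
e=plane("top",crop((114,341)),.086);d=(a-b)/np.linalg.norm(a-b)
print("handle end",e,st(e),"dir",d,"stack angle",np.arctan2(-(Rs.T@d)[0],(Rs.T@d)[1]),"head end stack",st(e-.28*d))
for r,y,z,n in((.118,.014,0.007,"pad"),):
  pass
for th in(.4,.5,.6,.7,.8,.9):
  c,s=np.cos(th),np.sin(th)
  P=[np.array([.093-r*c+h*s,y,.161+r*s+h*c]) for r,y,h in((.118,.014,.007),(.188,.006,.005))]
  P=[Rs@p+T for p in P];print(th,proj("top",P).round(1).tolist(),proj("side",P).round(1).tolist())
print([crop(p) for p in((335,272),(368,385))])
im=cv2.imread("pics/side0.png");cv2.imwrite("pics/sidec.png",cv2.resize(im[180:330,235:335],None,fx=4,fy=4,interpolation=cv2.INTER_CUBIC))
E
```

```text
0.15877587165913146 [0.55807039 0.01150131] [[0.8, 1.2], [-1.8, -0.3], [3.6, 0.5], [-4.2, -0.8], [5.9, -0.2], [-4.3, -0.3]]
pad [0.0017 0.014  0.2286] angle 0.6372818107179077 r 0.11356688221597655
barend [-0.073   0.006   0.4002] angle 0.9639242629720112 r 0.29113800728353995
pad outer edge [0.0029 0.028  0.1658] angle 0.05273880823634563 r 0.09025915941345185
w 0.01974200682090875 0.0192003197126451
handle end [0.54199628 0.15118176 0.086     ] [0.0062129  0.14046496 0.086     ] dir [-0.14224617  0.98983131  0.        ] stack angle -0.016045575157788917 head end stack [ 0.00172034 -0.13949899  0.086     ]
0.4 [[299.8, 231.2], [309.0, 262.4]] [[295.8, 223.7], [322.6, 214.8]]
0.5 [[299.2, 227.5], [308.1, 257.1]] [[293.4, 219.9], [319.1, 208.5]]
0.6 [[298.5, 223.3], [307.0, 250.8]] [[290.6, 216.2], [314.9, 202.4]]
0.7 [[297.7, 218.7], [305.8, 243.6]] [[287.4, 212.8], [310.0, 196.7]]
0.8 [[296.8, 213.6], [304.5, 235.5]] [[283.8, 209.6], [304.5, 191.3]]
0.9 [[295.9, 208.1], [303.0, 226.7]] [[279.9, 206.7], [298.4, 186.4]]
[(298.375, 222.625), (306.625, 250.875)]
```

View pics/sidec.png

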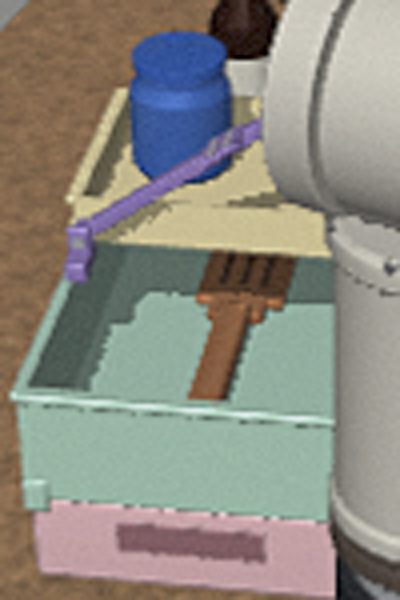

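The keeper angle is about 0.6 rad, since both the pad and bar-end pixels match the projection. The stack is at (0.558, 0.0115) with yaw 0.159, and the turner lies almost along stack y with its handle end at stack (6, 140). I'll raise the arm and turn the tool so its closing axis lies along stack x.

The rows are not in the units I measure in: shifts go in shares of 62.5 mm and turns go in units of 0.25 rad. I convert before sending: -0.06 m is -0.96, 0.1625 rad is 0.65.

```bash
python3 drive.py '[[0,[0,0,-0.96],0],[0,[0,0,-0.96],0],[0,[0,0,0],0.65],[0,[0,0,0],0.65],[0,[0,0,0],0.65],[0,[0,0,0],0.65],[0,[0,0,0],0.65],[0,[0,0,0],0.65],[0,[0,0,0],0]]'
cat > s.py <<'E'
from h import *
from scipy.spatial.transform import Rotation as Ro
yaw,R,t,_=fit();o=sensors.observe();p=o["tool_pos"];s=R.T@(p[:2]-t)
print("t",o["time_s"],"stack mm",(np.r_[s,p[2]]*1e3).round(1),"rpy",np.round(o["tool_rot"],3),"yaw err",round(o["tool_rot"][2]-yaw-np.pi/2,3),"F",o["contact_force"].round(2),"w",round(o["width"],4),"g",o["grip_force"],"q",o["qpos"].round(2))
E
python3 s.py
python3 - <<'E'
from h import *
yaw,R,t,_=fit();j=plane("top",(354,186),.25);print("jar stack",R.T@(j[:2]-t))
E
```

```text
time_s: 1.23
tool_pos: [0.2748, 0.5888, 0.3678]
tool_rot: [-3.141, 0.001, 1.731]
contact_force: [-0.5, -0.4, -0.3]
width: -0.0002
grip_force: 0.0
t 1.225 stack mm [-188.4  614.8  367.8] rpy [-3.141e+00  1.000e-03  1.731e+00] yaw err 0.002 F [-0.54 -0.38 -0.32] w -0.0002 g 0.0 q [-0.98  0.4  -0.27  1.4   0.11  1.36 -1.1 ]
jar stack [ 0.05113992 -0.10195591]
```

Scaled: -0.058 m is -0.928, 0.02 m is 0.32.

```bash
python3 drive.py '[[0,[-0.928,0.32,0],0],[0,[-0.928,0.32,0],0],[0,[-0.928,0.32,0],0],[0,[-0.928,0.32,0],0],[0,[-0.928,0.32,0],0],[0,[-0.928,0.32,0],0],[0,[-0.928,0.32,0],0],[0,[-0.928,0.32,0],0],[0,[-0.928,0.32,0],0],[0,[-0.928,0.24,0],0]]' >/dev/null; python3 s.py
```

```text
t 2.475 stack mm [  7.3  33.2 368.2] rpy [ 3.142 -0.     1.734] yaw err 0.005 F [0.73 0.62 0.29] w -0.0 g 0.0 q [-0.21  0.22  0.09  1.64 -0.02  1.29  0.05]
```

Scaled: -0.016 m is -0.256, 0.05 m is 0.8.

```bash
python3 drive.py '[[0,[-0.256,0,0.8],0],[0,[0,0,0.72],0],[0,[0,0,0],0]]' >/dev/null; python3 s.py; python3 drive.py '[[0,[0,-0.08,0.24],0],[0,[0,-0.08,0.24],0],[0,[0,-0.08,0.24],0],[0,[0,0,0],0]]'; python3 s.py
```

```text
t 2.85 stack mm [  4.   19.1 269.7] rpy [-3.133 -0.     1.732] yaw err 0.003 F [ 0.77 -0.06  0.8 ] w 0.0003 g 0.0 q [-0.18  0.29  0.1   1.77 -0.03  1.09  0.09]
time_s: 3.35
tool_pos: [0.5457, 0.029, 0.2271]
tool_rot: [-3.139, -0.0, 1.73]
contact_force: [-0.5, 0.5, 0.8]
width: -0.0
grip_force: 0.0
t 3.35 stack mm [ -9.4  19.2 227.1] rpy [-3.139 -0.     1.73 ] yaw err 0.001 F [-0.51  0.53  0.78] w -0.0 g 0.0 q [-0.18  0.31  0.1   1.85 -0.04  0.99  0.09]
```

```bash
python3 drive.py '[[0,[-0.032,-0.048,0.24],0],[0,[0,-0.048,0.192],0],[0,[0,-0.032,0.096],0],[0,[0,0,0],0]]'; python3 s.py; python3 drive.py '[[0,[0,-0.016,0.064],0],[0,[0,0,0.048],0],[0,[0,0,0],0]]'; python3 s.py
```

```text
time_s: 3.85
tool_pos: [0.539, 0.0256, 0.1947]
tool_rot: [-3.141, -0.0, 1.73]
contact_force: [-0.1, -0.4, -0.6]
width: 0.0002
grip_force: 0.0
t 3.85 stack mm [-16.6  17.  194.7] rpy [-3.141 -0.     1.73 ] yaw err 0.0 F [-0.12 -0.39 -0.6 ] w 0.0002 g 0.0 q [-0.18  0.34  0.1   1.89 -0.04  0.91  0.1 ]
time_s: 4.22
tool_pos: [0.5381, 0.0256, 0.1878]
tool_rot: [-3.141, -0.0, 1.73]
contact_force: [-0.6, 0.1, 1.1]
width: -0.0001
grip_force: 0.0
t 4.225 stack mm [-17.5  17.1 187.8] rpy [-3.141 -0.     1.73 ] yaw err 0.0 F [-0.55  0.08  1.1 ] w -0.0001 g 0.0 q [-0.18  0.34  0.09  1.9  -0.04  0.9   0.1 ]
```

```bash
python3 drive.py '[[0,[0,0,0.032],0],[0,[0,0,0],0]]'; python3 drive.py '[[0,[0,0,0.032],0],[0,[0,0,0],0]]'; python3 - <<'E'
from h import *
cv2.imwrite("pics/k1.png",np.vstack([cv2.resize(imaging.read_camera("side")[180:300,230:400],None,fx=4,fy=4)]))
E
```

```text
time_s: 4.47
tool_pos: [0.5382, 0.0256, 0.1859]
tool_rot: [-3.141, -0.0, 1.73]
contact_force: [0.1, 0.5, -1.5]
width: -0.0001
grip_force: 0.0
time_s: 4.72
tool_pos: [0.5386, 0.0256, 0.1849]
tool_rot: [3.141, -0.0, 1.73]
contact_force: [-2.1, -0.5, 5.4]
width: 0.0002
grip_force: 2.7
```

View pics/k1.png

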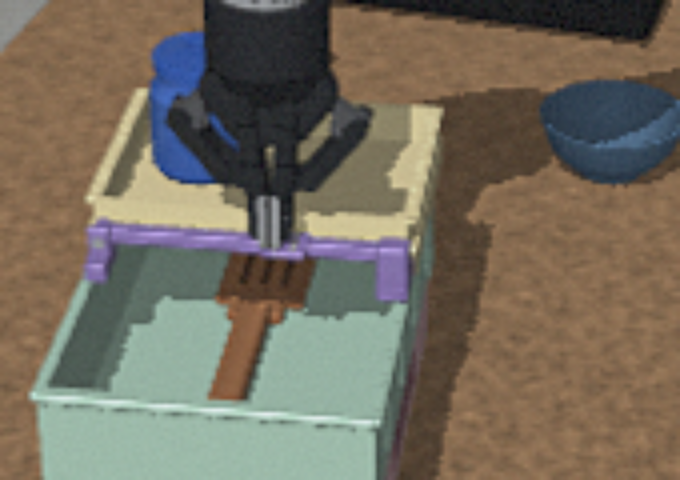

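The bar lies level across into the catch block (around (390,255)), with the pads on the thumb pad at about (272,245). The tip is at 168 mm with a rising force, which matches the hard stop. One more small push, then I retreat to above the handle.

Scaled: 0.002 m is 0.032.

```bash
python3 drive.py '[[0,[0,0,0.032],0],[0,[0,0,0],0]]'; python3 drive.py '[[0,[0,0,-0.32],0],[0,[0,0,-0.96],0],[0.045,[0.64,0.16,-0.32],0],[0.045,[0.64,0.16,0],0],[0.045,[0.48,0,0],0],[0.045,[0,0,0],0]]' >/dev/null;python3 s.py; python3 - <<'E'
from h import *
yaw,R,t,_=fit();Rs=np.eye(3);Rs[:2,:2]=R;T=np.r_[t,0]
im=imaging.read_camera("top");cv2.imwrite("pics/t2.png",cv2.resize(im[155:300,215:400],None,fx=4,fy=4,interpolation=cv2.INTER_CUBIC))
c=np.array([[.093-.118,.014,.168],[-.095,.006,.166]]);print(((proj("top",c@Rs.T+T)-[214.5,154.5])*4-.5).round())
E
```

```text
time_s: 5.03
tool_pos: [0.5386, 0.0256, 0.1844]
tool_rot: [3.141, -0.0, 1.73]
contact_force: [-5.9, 0.5, 16.3]
width: 0.0001
grip_force: 8.5
t 5.775 stack mm [  2.6 130.5 282.1] rpy [-3.141e+00 -1.000e-03  1.735e+00] yaw err 0.006 F [ 0.2  -0.13 -0.23] w 0.0449 g 0.0 q [-0.33  0.27  0.04  1.76 -0.01  1.11 -0.13]
[[348. 342.]
 [385. 476.]]
```

View pics/t2.png

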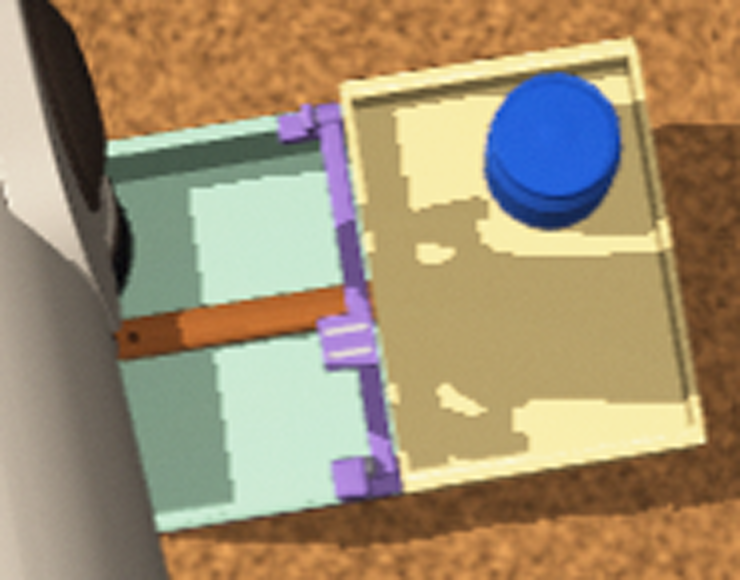

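The keeper is shut, with the pad at (348,342) exactly where predicted. I'll descend to the handle end.

Scaled: 0.004 m is 0.064, 0.05 m is 0.8, 0.006 rad is 0.024.

```bash
python3 drive.py '[[0.045,[0.064,0.048,0.8],0.024],[0.045,[0,0,0.8],0],[0.045,[0,0,0.64],0],[0.045,[0,0,0.48],0],[0.045,[0,0,0.16],0],[0.045,[0,0,0.128],0],[0.045,[0,0,0],0]]' ; python3 s.py
```

```text
time_s: 6.7
tool_pos: [0.5437, 0.1415, 0.0948]
tool_rot: [3.141, 0.0, 1.723]
contact_force: [0.6, -0.6, 0.4]
width: 0.0447
grip_force: 0.0
t 6.7 stack mm [  6.3 130.7  94.8] rpy [3.141 0.    1.723] yaw err -0.006 F [ 0.64 -0.57  0.41] w 0.0447 g 0.0 q [-0.33  0.51  0.03  1.9  -0.02  0.73 -0.13]
```

Scaled: 0.004 m is 0.064, 0.002 m is 0.032.

```bash
python3 drive.py '[[0.045,[0.064,0,0.032],0],[0.025,[0,0,0],0],[0.021,[0,0,0],0],[0.021,[0,0,0],0],[0.021,[0,0,0],0]]' ; python3 s.py
```

```text
time_s: 7.32
tool_pos: [0.5433, 0.1457, 0.0933]
tool_rot: [3.14, -0.0, 1.724]
contact_force: [-0.5, -1.5, 5.2]
width: 0.0215
grip_force: 19.1
t 7.325 stack mm [  6.7 134.9  93.3] rpy [ 3.14  -0.     1.724] yaw err -0.006 F [-0.53 -1.51  5.22] w 0.0215 g 19.135658740997314 q [-0.33  0.51  0.03  1.9  -0.02  0.73 -0.14]
```

A 21 mm command gives a light grip of about 19 N, which should let the turner pivot in the pads. I'll lift 25 mm and check.

Scaled: -0.012 m is -0.192, -0.008 m is -0.128.

```bash
python3 drive.py '[[0.0212,[0,0,-0.128],0],[0.0212,[0,0,-0.128],0],[0.0212,[0,0,-0.192],0],[0.0212,[0,0,0],0]]' ; python3 s.py; python3 - <<'E'
from h import *
cv2.imwrite("pics/g1.png",cv2.resize(imaging.read_camera("side")[180:330,230:400],None,fx=4,fy=4))
E
```

```text
time_s: 7.82
tool_pos: [0.5435, 0.1462, 0.1217]
tool_rot: [3.139, -0.001, 1.724]
contact_force: [-0.2, 0.4, -1.9]
width: 0.0214
grip_force: 18.5
t 7.825 stack mm [  6.9 135.3 121.7] rpy [ 3.139e+00 -1.000e-03  1.724e+00] yaw err -0.006 F [-0.24  0.37 -1.92] w 0.0214 g 18.49165588617325 q [-0.34  0.47  0.03  1.89 -0.02  0.78 -0.14]
```

View pics/g1.png

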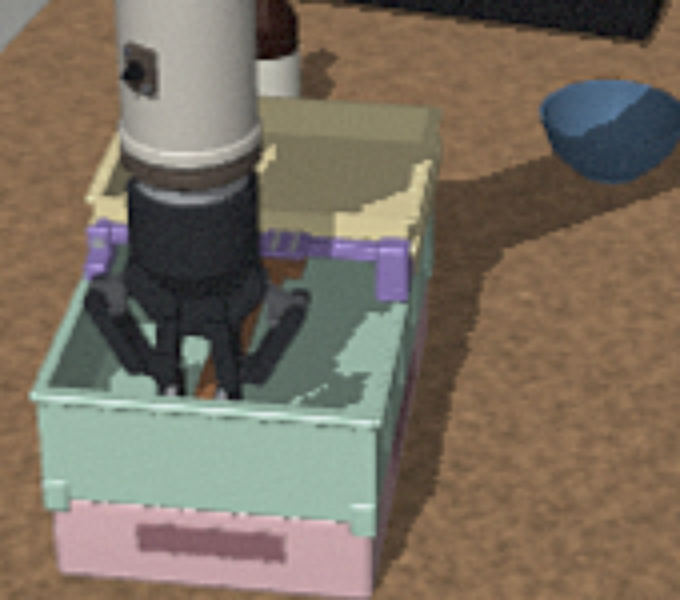

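It seems to be pivoting, since the head shoulder rose only about 5 px (a flat lift would give about 10). I'll lift further and measure the head shoulder by projection.

Scaled: -0.012 m is -0.192.

```bash
python3 drive.py '[[0.0212,[0,0,-0.192],0],[0.0212,[0,0,-0.192],0],[0.0212,[0,0,-0.192],0],[0.0212,[0,0,0],0]]' >/dev/null; python3 s.py; cat > tilt.py <<'E'
from h import *
import sys
yaw,R,t,_=fit();Rs=np.eye(3);Rs[:2,:2]=R;T=np.r_[t,0]
o=sensors.observe();p=Rs.T@(o["tool_pos"]-T)
g=np.array([p[0],p[1],p[2]-.010])  # handle centre line near its end, 6 mm from the end
im=imaging.read_camera("side");f=4;sx,sy,w,hh=[int(v) for v in sys.argv[2].split(",")] if len(sys.argv)>2 else (220,150,190,150)
c=cv2.resize(im[sy:sy+hh,sx:sx+w],None,fx=f,fy=f,interpolation=cv2.INTER_CUBIC)
for ph,col in((0,(0,0,255)),(10,(0,255,255)),(20,(0,255,0)),(30,(255,255,0))):
    a=np.radians(ph);d=np.array([0,-np.cos(a),-np.sin(a)]);n=np.array([0,-np.sin(a),np.cos(a)])
    P=[g+d*.134*2+x*np.array([1,0,0])-n*.004 for x in(-.03,.03)]+[g+d*.194+np.array([-.03,0,0])-n*.004]
    uv=proj("side",np.array(P)@Rs.T+T);print(ph,uv.round(1).tolist())
    for q in uv: cv2.circle(c,tuple(int(v) for v in (q-[sx,sy]+.5)*f),4,col,-1)
cv2.imwrite(sys.argv[1],c)
E
python3 tilt.py pics/g2.png
```

```text
t 8.375 stack mm [  6.9 135.2 157.8] rpy [ 3.139 -0.     1.724] yaw err -0.006 F [-1.15  0.01 -0.94] w 0.0213 g 18.493233919143677 q [-0.34  0.42  0.03  1.87 -0.02  0.85 -0.14]
0 [[309.0, 220.0], [287.2, 218.5], [304.8, 233.6]]
10 [[308.9, 235.6], [287.3, 234.1], [304.7, 245.3]]
20 [[308.3, 251.9], [287.0, 250.4], [304.3, 257.6]]
30 [[307.4, 268.6], [286.1, 267.0], [303.6, 270.3]]
```

View pics/g2.png

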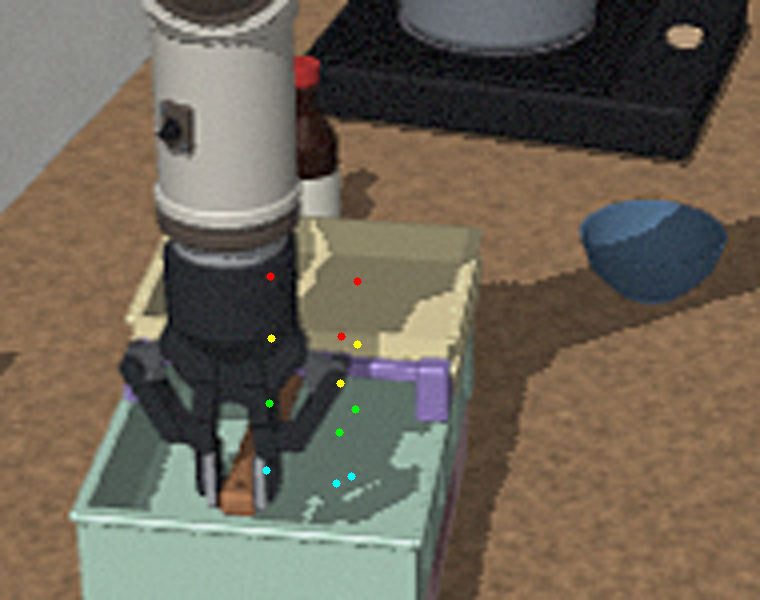

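The predicted shoulder marks at 10–20° show no turner, so it is still nearly flat and the friction torque is just holding. I'll lower it and ease the grip in small steps so the head sinks while the pads still carry the weight.

```bash
python3 drive.py '[[0.0212,[0,0,0.192],0],[0.0212,[0,0,0.192],0],[0.0212,[0,0,0.16],0],[0.0212,[0,0,0],0]]'|tail -2; for w in 1; do python3 drive.py '[[0.0214,[0,0,0],0],[0.0214,[0,0,0],0]]'|tail -2;python3 drive.py '[[0.0216,[0,0,0],0],[0.0216,[0,0,0],0]]'|tail -3;python3 drive.py '[[0.0218,[0,0,0],0],[0.0218,[0,0,0],0]]'|tail -3; done
```

```text
width: 0.0217
grip_force: 18.5
width: 0.0215
grip_force: 16.4
contact_force: [-0.6, 0.2, -0.8]
width: 0.0216
grip_force: 10.9
contact_force: [0.7, 0.0, -1.0]
width: 0.0218
grip_force: 5.4
```

Scaled: -0.008 m is -0.128.

```bash
python3 drive.py '[[0.0218,[0,0,-0.128],0],[0.0218,[0,0,-0.128],0],[0.0218,[0,0,-0.128],0],[0.0218,[0,0,-0.128],0],[0.0218,[0,0,0],0]]'|tail -3; python3 s.py; cat > br.py <<'E'
from h import *
import sys
yaw,R,t,_=fit();Rs=np.eye(3);Rs[:2,:2]=R;T=np.r_[t,0]
o=sensors.observe();p=Rs.T@(o["tool_pos"]-T);g=p-[0,0,.010]
im=imaging.read_camera("side");h=cv2.cvtColor(im,cv2.COLOR_BGR2HSV)
ref=cv2.cvtColor(cv2.imread("pics/side0.png"),cv2.COLOR_BGR2HSV)
m=cv2.inRange(h,(3,130,40),(14,255,190));v0,v1,u0,u1=[int(x) for x in sys.argv[1].split(",")] if len(sys.argv)>1 else (225,290,262,330)
for v in range(v0,v1,3):
    u=np.where(m[v,u0:u1])[0]+u0
    if len(u): print(v,u.min(),u.max(),len(u),end=" | ")
print()
for ph in (0,5,10,15,20,25,30):
    a=np.radians(ph);d=np.array([0,-np.cos(a),-np.sin(a)]);n=np.array([0,-np.sin(a),np.cos(a)])
    X=np.array([1,0,0]);P=[g+d*.187-.019*X,g+d*.194-.03*X,g+d*.268-.03*X,g+d*.268+.03*X];print(ph,proj("side",np.array(P)@Rs.T+T).round(0).astype(int).tolist(),"head z",(g+d*.274)[2].round(3))
E
python3 br.py
```

```text
contact_force: [-0.6, 0.4, 0.4]
width: 0.0215
grip_force: 5.4
t 10.3 stack mm [  6.5 135.2 155.3] rpy [ 3.14  -0.     1.724] yaw err -0.006 F [-0.64  0.37  0.38] w 0.0215 g 5.43094664812088 q [-0.34  0.42  0.03  1.87 -0.02  0.85 -0.14]
246 293 307 2 | 252 294 304 2 | 255 291 291 1 | 264 282 282 1 | 267 280 282 3 | 270 278 282 3 | 273 276 282 3 | 276 275 282 6 | 
0 [[300, 234], [305, 233], [309, 220], [287, 218]] head z 0.145
5 [[300, 240], [305, 239], [309, 227], [288, 226]] head z 0.121
10 [[300, 245], [305, 245], [309, 235], [288, 234]] head z 0.098
15 [[300, 251], [305, 251], [309, 243], [287, 242]] head z 0.074
20 [[300, 257], [305, 257], [309, 251], [287, 250]] head z 0.052
25 [[300, 263], [304, 263], [308, 260], [287, 258]] head z 0.029
30 [[299, 269], [304, 270], [308, 268], [286, 266]] head z 0.008
```

```bash
sed -i 's/(3,130,40),(14,255,190)/(3,100,30),(16,255,230)/' br.py; python3 br.py 236,290,270,322|head -1; python3 - <<'E'
from h import *
im=imaging.read_camera("side");h=cv2.cvtColor(im,cv2.COLOR_BGR2HSV)
for v in(243,247,251,255,259):print(v,[tuple(int(x) for x in h[v,u]) for u in range(288,312,3)])
E
```

```text
245 293 308 5 | 248 290 306 7 | 251 291 305 7 | 254 291 293 3 | 263 282 283 2 | 266 281 282 2 | 269 279 282 4 | 272 276 283 8 | 275 275 283 9 | 278 276 283 8 | 
243 [(103, 38, 47), (105, 33, 46), (120, 85, 63), (102, 14, 92), (120, 15, 86), (110, 23, 66), (110, 11, 67), (129, 88, 122)]
247 [(99, 39, 46), (11, 94, 46), (15, 129, 69), (116, 23, 87), (0, 23, 34), (80, 18, 43), (9, 80, 51), (79, 42, 115)]
251 [(103, 54, 33), (13, 121, 84), (14, 142, 79), (105, 96, 32), (105, 34, 45), (15, 35, 44), (34, 25, 81), (74, 40, 109)]
255 [(90, 11, 24), (11, 137, 93), (8, 21, 49), (102, 30, 42), (102, 29, 44), (75, 41, 112), (74, 36, 107), (76, 49, 110)]
259 [(105, 35, 44), (110, 17, 46), (98, 19, 53), (100, 20, 39), (74, 39, 111), (79, 42, 104), (78, 41, 106), (70, 42, 109)]
```

The right edge of the head appears at (308,245) to (305,251). That matches the 15° prediction with the head on the floor, so it is pivoting. I'll lift to about 20°, then grip firmly.

The rows are not in the units I measure in: shifts go in shares of 62.5 mm and turns go in units of 0.25 rad. I convert before sending: -0.008 m is -0.128.

```bash
python3 drive.py '[[0.0218,[0,0,-0.128],0],[0.0218,[0,0,-0.128],0],[0.0218,[0,0,-0.128],0],[0.0218,[0,0,0],0],[0.018,[0,0,0],0],[0.01,[0,0,0],0],[0,[0,0,0],0],[0,[0,0,0],0]]'|tail -3; python3 s.py; python3 br.py 236,290,270,322
```

```text
contact_force: [1.0, -0.0, -0.3]
width: 0.02
grip_force: 59.5
t 11.45 stack mm [  5.9 135.1 178.2] rpy [-3.141 -0.     1.724] yaw err -0.006 F [ 0.95 -0.04 -0.33] w 0.02 g 59.47811722755432 q [-0.34  0.39  0.04  1.85 -0.02  0.9  -0.14]
245 292 308 5 | 248 301 306 6 | 251 299 304 6 | 257 290 292 3 | 260 280 282 3 | 263 278 282 5 | 266 275 282 8 | 269 275 282 8 | 
0 [[300, 227], [305, 226], [309, 212], [287, 211]] head z 0.168
5 [[301, 232], [305, 231], [309, 220], [288, 218]] head z 0.144
10 [[300, 238], [305, 237], [309, 228], [288, 226]] head z 0.121
15 [[300, 244], [305, 243], [309, 236], [287, 234]] head z 0.097
20 [[300, 250], [305, 250], [309, 244], [287, 243]] head z 0.074
25 [[300, 256], [304, 256], [308, 253], [287, 251]] head z 0.052
30 [[300, 262], [304, 262], [308, 261], [286, 259]] head z 0.031
```

About 20° now (shoulder at (305,250)), with a firm 60 N grip. Drawing it out along its own axis.

```bash
python3 drive.py '[[0,[0.064,0,-0.064],0],[0,[0.32,0,-0.12],0],[0,[0.32,0,-0.12],0],[0,[0.32,0,-0.12],0],[0,[0,0,0],0]]'|tail -3; python3 s.py;python3 br.py 225,290,270,322|head -1
```

```text
contact_force: [0.2, -0.0, -1.6]
width: 0.0204
grip_force: 59.4
t 12.125 stack mm [  6.5 202.2 205.7] rpy [ 3.140e+00 -2.000e-03  1.728e+00] yaw err -0.002 F [ 0.19 -0.03 -1.6 ] w 0.0204 g 59.37694430351257 q [-0.44  0.38  0.01  1.8  -0.01  0.96 -0.26]
249 284 288 5 | 252 284 303 11 | 255 294 301 7 | 258 292 299 4 | 261 285 286 2 | 264 285 286 2 | 267 273 276 4 | 270 270 276 6 | 273 270 276 7 | 276 270 276 7 |
```

```bash
python3 drive.py '[[0,[0.368,0,-0.1392],0],[0,[0.368,0,-0.1392],0],[0,[0.368,0,-0.1392],0],[0,[0.368,0,-0.1392],0],[0,[0.368,0,-0.1392],0],[0,[0,0,0],0]]'|tail -3; python3 s.py; python3 tilt.py pics/d1.png 220,170,190,150
```

```text
contact_force: [-0.1, 0.0, -0.5]
width: 0.02
grip_force: 59.4
t 12.925 stack mm [  6.9 316.3 248.8] rpy [ 3.141e+00 -1.000e-03  1.727e+00] yaw err -0.003 F [-0.06  0.02 -0.5 ] w 0.02 g 59.367663860321045 q [-0.59  0.39 -0.02  1.67  0.01  1.08 -0.46]
0 [[297.5, 223.2], [272.8, 221.6], [292.2, 238.9]]
10 [[297.5, 240.9], [273.1, 239.2], [292.2, 252.2]]
20 [[297.0, 259.4], [272.8, 257.6], [291.8, 266.2]]
30 [[295.9, 278.3], [271.8, 276.4], [291.0, 280.7]]
```

View pics/d1.png

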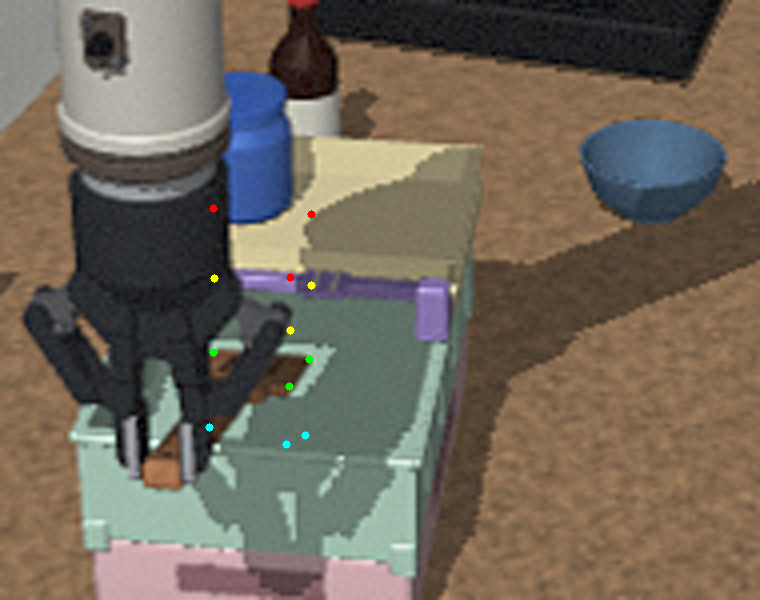

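The turner is held at 20°, its head corner at (309,359) on the predicted mark and clear of the bar (head edge at y ≈ 59 mm). The keeper is shut and the jar upright. Lifting straight up.

Scaled: -0.04 m is -0.64, -0.03 m is -0.48.

```bash
python3 drive.py '[[0,[0.16,0,-0.32],0],[0,[0.16,0,-0.48],0],[0,[0,0,-0.64],0],[0,[0,0,-0.64],0],[0,[0,0,-0.48],0],[0,[0,0,-0.16],0],[0,[0,0,0],0],[0,[0,0,0],0]]'|tail -3; python3 s.py; python3 tilt.py pics/d2.png 220,130,190,150
```

```text
contact_force: [0.8, 0.3, -2.0]
width: 0.0198
grip_force: 59.4
t 13.975 stack mm [  6.5 333.3 416.2] rpy [-3.139e+00  2.000e-03  1.723e+00] yaw err -0.006 F [ 0.79  0.31 -1.97] w 0.0198 g 59.375470876693726 q [-0.62  0.3  -0.02  1.42  0.01  1.42 -0.49]
0 [[294.9, 161.2], [268.4, 159.7], [289.1, 175.2]]
10 [[295.0, 181.1], [268.9, 179.6], [289.2, 190.2]]
20 [[294.5, 201.4], [268.6, 199.8], [288.9, 205.7]]
30 [[293.4, 221.9], [267.6, 220.2], [288.0, 221.3]]
```

View pics/d2.png

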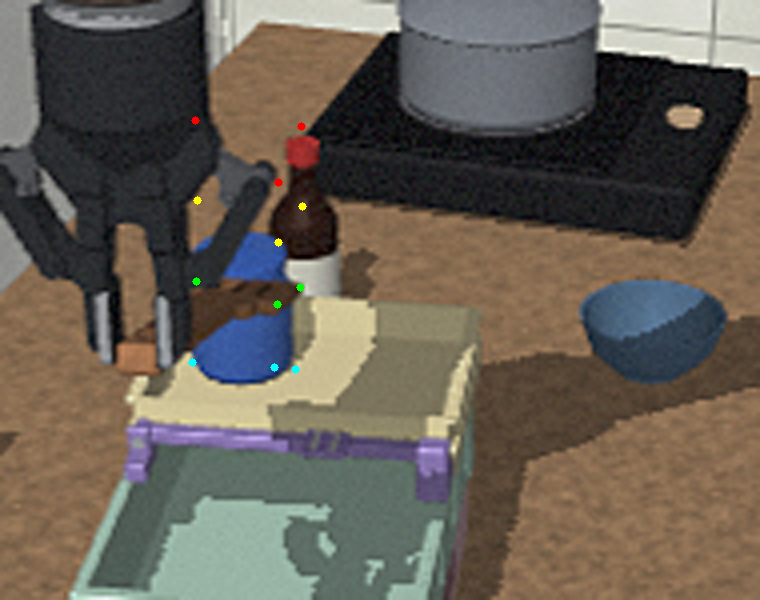

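The turner is in the air at about 20°, head corner at (300,288) on the mark and its lowest point near z = 0.31 m. The keeper is level and shut ((130,440) to (440,455)), and the jar stands upright on the half tray. Handing in.

```bash
python3 drive.py '[[0,[0,0,0],0],[0,[0,0,0],0]]'|tail -2; python3 -c "
from bench import env, imaging, sensors
print(env.hand_in())"
```

```text
width: 0.0198
grip_force: 59.4
the job is handed in; nothing more can be done
None
```

I shut the keeper, drew the turner out at about 20° and handed in at about 14 s; it is held still with its lowest point near z = 0.31 m, the jar is upright and I saw nothing else disturbed, but no verdict came back.

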